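# Free the rotating board holder for turning

## Robot

A 7-joint arm with a two-finger parallel gripper is mounted at the origin on the work surface. World frame = base frame: x ahead of the robot, y to its left, z up, the work surface at z = 0. Lengths are in m, angles in rad, forces in N, time in s.
With the tool pointing down it reaches from about 0.4 to 0.85 m from the base axis. Payload 6.9 kg.
Tool frame: the origin (TCP) lies midway between the tips of the shut fingers; the grasp point (between the pads) lies behind it (ctrl.pinch_z is the z of the grasp point in the tool frame, in m); z points along the fingers, y is the line along which they close (so a half turn about z gives the same grasp; the last joint's range is limited). The gripper opens to 85 mm and grips with 20 to 120 N. Pads are 22 mm wide; open, the fingers measure 114 mm over their backs; the gripper's body (76 mm by 85 mm) begins 54 mm behind the grasp point. The pads swing forward as they close: fully open they stand 13 mm farther back than shut.
Start: joints at [-1.23, 0.507, -0.238, 1.5, 0.126, 1.149, -0.155], TCP at [0.145, 0.608, 0.231] pointing down, gripper open.
Joint ranges: [-3.08, 3.08], [-0.24, 2.05], [-1.43, 1.35], [0, 2.5], [-1.52, 4.66], [0.17, 1.96], [-2.89, 2.89]. Speed limits (rad/s): [2.39, 2.39, 3.14, 3.14, 3.14, 3.14, 3.14].

## Interface

Orientations are given as a unit quaternion [w, x, y, z].
In Python, from station import ctrl, get_state, vision, ticket, models gives the robot as it stands. Calls block until the motion is done:
- ctrl.movep(position, orientation): joint-space move of the TCP to a pose.
- ctrl.movel(position, frame=None, max_speed=0.15): straight line of the TCP; frame=None keeps the orientation; max_speed is the mean speed in m/s.
- ctrl.set_joints(angles): joint-space move.
- ctrl.ungrasp() and ctrl.close_gripper(force=None): open the fingers fully, or close them until they stop; force is the grip in N (None keeps the last).
- ctrl.pause(seconds).
- ctrl.ik(position, orientation): joint angles nearest the present ones, or None.
- get_state(): the state.
- vision.grab_frame(name): name is "scene" or "top" or "wrist"; returns (picture, depth): 420x560x3 uint8, blue, green, red; 420x560 float32, m along the optical axis (not along the pixel's ray), 0 where there is no reading.
- vision.camera_info(name): a dict with "mtx" (3x3 intrinsics, pixels), "R" (3x3) and "t" (3): a world point X has camera coordinates R X + t; the wrist camera has in their place "hand_eye" (4x4, takes a point from camera to tool coordinates, whose origin is the TCP and whose axes are the flange's). Camera axes: x right, y down, z forward; pixel columns grow to the right and rows downward; lengths in m; the calibration is good to about 2 mm. The wrist camera is an equidistant fisheye: a pixel r from the principal point sees the ray r / f radians off the axis. A picture is of the moment at which its call begins: read the wrist's pose just before it. camera_info takes no time and is no camera call.
A pose or a line that the arm cannot do raises ctrl.Unreachable and nothing moves.
- ticket.close_job(): hands the job in; it is judged then, once.
Trained networks look in the newest picture that a camera, given by its name, has taken for a name from the list of things; names that differ only in an ending like _2 or _b are one class to them, and where a whole thing is asked for, a point or a joint stands for the part that bears it (a point fixed in the world has none). Each returns a list of dicts, best first, with "p" (0 to 1); they miss things now and then, are a little off and sometimes report something else, mostly with a low value. They report only what shows in the picture. A call takes as long as a camera call.
- models.recognise(camera, target): "point" ([column, row] in pixels, amid what is visible of it).
- models.masks_of(camera, target): "mask" (420x560 bool, what is visible of it) and "point" ([column, row] in pixels, amid what is visible of it).
The state is a dict: "time": time; "qpos": joint angles; "qd": joint speeds; "tau": joint torques, N m; "tcp_pos": TCP position; "eef_rot": TCP orientation; "contact_force": force on the tool from outside, world axes, zero at the start; "wrist_torque": the same for the moment, N m; "width": finger opening in m; "gripper_force": force on a finger pad.
Only numpy, scipy, OpenCV 4.12 (cv2) and the standard library are available. Lean on these libraries where they do the work, as an engineer would, in place of code of your own. Each camera call takes 0.05 s, during which the arm holds its last target. There are 200 camera calls.

## Task

I want to turn this module board over in its rotating holder. First take the spindle clamp off: bring the black-ball lever down until it is level, on the green mark, and leave it there. Then pull the red index plunger straight out, fully back to its stop, so its pin is clear of the index disc, and hold it there: finish still holding the plunger back, with the board still lying flat and the other things on the bench left where they are.

Things in the scene. Friction and masses are not known exactly. Their poses are not given: they have to be found in the camera images.
- holder: Board holder, fixed to the bench: bed rail, two dark blue cheeks, a 233 x 160 mm green board in a frame between them, turning axis 150 mm up. Origin: on the bench under the middle of the headstock cheek (130 wide in x, 12 thick, top at 218 mm). +y: along the axis to the board and the tailstock (352 mm off); -y: outer side with lever and plunger; z up. Place and yaw vary.
- clamp_lever (a joint): Angle (rad) of the spindle clamp lever about the turning axis: 0 = level, pointing to the holder's -x, over the green mark on the cheek (clamp free); positive = ball raised. Starts at 0.75 to 1.25, near the red mark (clamped); can go too far, to -0.6. Friction only, about 2.5 N at the ball: it stays where it is left.
- lever_ball (a point): Centre of the black ball, 28 mm across, on the end of the clamp lever (11 mm rod), 95 mm from point lever_pivot. It swings in the vertical plane holder y = -60 mm, with over 25 mm free on both sides in y. It can turn like a pivot between fingers that close along the holder's y. The axes of this point turn with the lever.
- lever_pivot (a point): Turning axis of the clamp lever in the plane in which the ball swings: holder (0, -60, 150) mm. It does not move with the lever; its axes are those of the holder.
- index_plunger (a joint): Travel (m) of the sprung index plunger, outwards along the holder's -y: 0 = pin home, 10 mm deep in the index disc; 0.010 = tip just out of the disc; 0.015 = fully back at its stop. The spring needs 5 N to start and 12 N at the stop, and shoots the pin home if let go.
- plunger_knob (a point): Middle of the waist of the red mushroom pull knob (axis level along the holder's y): waist 18 mm across and 26 mm long, then outwards (-y) a head 34 mm across, 12 mm thick, that fingers can pull behind. With the pin home this point is at holder (45, -42, 195) mm; it moves with the plunger. Free from above and on both x sides once the lever is level. A plain friction grip creeps.
- board_frame (a joint): Turn (rad) of the board in its holder: 0 = flat, as found. Held by the index pin while it is home; with the pin out only light friction (about 0.12 N m) holds it.
- hood_a: Grey connector hood, 54 x 60 x 16 mm, lying loose on the bench on the -x side of the holder. Leave alone.
- hood_b: Beige connector hood, 54 x 60 x 16 mm, lying loose on the +x side of the headstock. Leave alone.
- screwdriver: Screwdriver with orange handle, 170 mm, lying loose on the -x side of the holder. Leave alone.
- solder_reel: Reel of solder wire with blue flanges, 60 mm in diameter, 40 mm high, standing loose outside the headstock. Leave alone.
- transceiver: Metal plug-in transceiver, 57 x 14 x 10 mm, with blue end, lying loose on the -x side of the headstock. Leave alone.
- multimeter: Yellow multimeter, 85 x 170 x 45 mm, lying loose to the right of the robot. Leave alone.
- mouse: Black computer mouse, 100 x 58 x 35 mm, on a black mat at the right. Leave alone.

How it is judged:
On the way, in this order (a step that is already met when the one before it is completed fails the run):
1. the clamp lever has been brought down level and stays there while the index pin is still home (value of joint clamp_lever between -0.15 and 0.15 rad and value of joint index_plunger below 0.004 m), for 0.3 s.
2. the index plunger is pulled fully back in the gripper (value of joint index_plunger above 0.0125 m and contact force between the fingers and index_plunger above 2 N), for 0.3 s.
At the end, for the whole second after the job is handed in: The gripper holds the red plunger knob fully back (more than 12.5 of its 15 mm) through the last second, the clamp lever is level within 0.15 rad (about 9 degrees), the board is flat within 0.12 rad (about 7 degrees), and no loose thing on the bench has been moved by more than 30 mm (all of step 2 and value of joint clamp_lever between -0.15 and 0.15 rad and value of joint board_frame between -0.12 and 0.12 rad); the arm keeps its last pose, push and grip.
It fails at once if the index pin is pulled while the spindle is still clamped (lever more than 0.25 rad from level) (value of joint index_plunger above 0.008 m and (value of joint clamp_lever above 0.25 rad or value of joint clamp_lever below -0.25 rad)).
It fails at once if the board is swung out of flat by more than 0.2 rad (value of joint board_frame above 0.2 rad or value of joint board_frame below -0.2 rad).
It fails at once if a loose thing on the bench is moved by more than 30 mm (distance of any of hood_a, hood_b, screwdriver, solder_reel, transceiver, multimeter, mouse from where it was at the start of the episode above 0.03 m).
It also fails if it takes over 51 s, if anything falls off the work surface, if the arm or the gripper's body presses on something with over 40 N, if the wrist force passes 120 N, or if a joint passes its speed limit or range.

## Working session

There is one attempt and no reset: what is moved stays moved. The work goes in short steps, each a Python script; the robot and the scene stay as the last script left them, time stands still between calls to the robot, and variables do not carry over. Pictures are saved under pics/ and viewed, at most 11 in all, crops included, and the job is handed in when it is done.

```bash
ls; mkdir -p pics; cat > h.py <<'E'
import numpy as np, cv2
from scipy.spatial.transform import Rotation as Rn
from station import ctrl, get_state, vision, ticket, models
def w(cam,depth,px):  # pixels (N,2) -> world, static cams
    i=vision.camera_info(cam);K=np.array(i["mtx"]);px=np.atleast_2d(px).astype(int)
    d=depth[px[:,1],px[:,0]]
    c=np.c_[(px[:,0]-K[0,2])/K[0,0]*d,(px[:,1]-K[1,2])/K[1,1]*d,d]
    return (c-np.array(i["t"]))@np.array(i["R"])
def proj(cam,X):
    i=vision.camera_info(cam);c=np.atleast_2d(X)@np.array(i["R"]).T+np.array(i["t"]);p=c@np.array(i["mtx"]).T
    return p[:,:2]/p[:,2:]
def mq(R): # matrix->wxyz
    q=Rn.from_matrix(R).as_quat();return [q[3],q[0],q[1],q[2]]
E
python3 - <<'E'
from h import *
s=get_state();print(s["time"],s["tcp_pos"],s["eef_rot"],ctrl.pinch_z)
ims=[]
for c in("scene","top"):
    im,d=vision.grab_frame(c);ims.append(im)
    np.save(c+".npy",d);cv2.imwrite(f"pics/{c}0.png",im)
    i=vision.camera_info(c);print(c,-np.array(i["R"]).T@np.array(i["t"]))
    for t in("lever_ball","plunger_knob","holder","board_frame"):
        for r in models.masks_of(c,t)[:2]:
            m=r["mask"];px=np.argwhere(m)[:,::-1];px=px[d[px[:,1],px[:,0]]>0]
            print(c,t,round(r["p"],2),r["point"],len(px),np.median(w(c,d,px),0).round(4) if len(px) else None)
E
```

```text
pics
0.0 [0.14532671 0.60732855 0.23040495] [-9.96481000e-05  1.17089872e-01  9.93120893e-01 -9.18903455e-04] -0.0187
scene [ 1.03381979 -0.47821831  1.0702528 ]
scene lever_ball 0.81 [302.7, 189.5] 259 [ 0.5503 -0.0315  0.1972]
scene plunger_knob 0.5 [315.5, 206.5] 152 [ 0.6161 -0.0331  0.2036]
scene plunger_knob 0.23 [274.4, 259.1] 463 [ 0.608  -0.1536  0.04  ]
scene holder 0.88 [364.6, 180.6] 8093 [0.6116 0.157  0.1535]
scene board_frame 0.72 [372.0, 176.9] 5307 [0.6153 0.1954 0.1537]
top [ 0.44201081 -0.09985574  1.08940898]
top lever_ball 0.73 [242.4, 211.0] 278 [ 0.5404 -0.0302  0.2385]
top plunger_knob 0.51 [237.0, 180.4] 223 [ 0.6101 -0.0284  0.2034]
top holder 0.85 [149.7, 190.8] 13416 [0.598  0.1785 0.153 ]
top holder 0.74 [262.0, 155.7] 426 [ 0.7042 -0.0765  0.015 ]
top board_frame 0.72 [143.3, 187.0] 10179 [0.6013 0.1992 0.1529]
```

```bash
python3 - <<'E'
from h import *
a=cv2.imread("pics/scene0.png");b=cv2.imread("pics/top0.png")
cv2.imwrite("pics/s1.png",cv2.resize(a[130:300,210:450],None,fx=3.3,fy=3.3))
cv2.imwrite("pics/t1.png",cv2.resize(b[80:310,40:350],None,fx=2.5,fy=2.5))
# board yaw: green pixels in top at z~0.153
d=np.load("top.npy");yy,xx=np.mgrid[:420,:560];px=np.c_[xx.ravel(),yy.ravel()]
P=w("top",d,px);B=b.reshape(-1,3).astype(int);ok=d.ravel()>0
# headstock cheek top at z .218
m=ok&(abs(P[:,2]-.218)<.006)&(P[:,0]>.4)&(P[:,0]<.8)&(P[:,1]>-.2)
n=cv2.connectedComponentsWithStats((m.reshape(420,560)).astype(np.uint8))
for k in range(1,n[0]):
    if n[2][k,4]>30:
        Q=P[(n[1]==k).ravel()][:,:2];r=cv2.minAreaRect((Q*1000).astype(np.float32));u=np.linalg.svd(Q-Q.mean(0))[2][0] if len(Q)<3000 else 0
        print(n[2][k],Q.mean(0).round(4),r,u)
E
```

```text
[205 165  16  61 355] [0.5737 0.0257] ((574.2216796875, 25.940200805664062), (12.572848320007324, 129.4196319580078), 80.54734802246094) [-0.98615603  0.16582002]
[204 172   9  17  70] [0.6093 0.0352] ((607.1419067382812, 36.594459533691406), (12.097970962524414, 35.842864990234375), 80.79037475585938) [-0.99988974  0.01484947]
[199 190  10  27  88] [0.5479 0.0454] ((556.9798583984375, 44.86826705932617), (12.598739624023438, 55.86492919921875), 79.90992736816406) [-0.95301721  0.30291616]
```

View pics/s1.png

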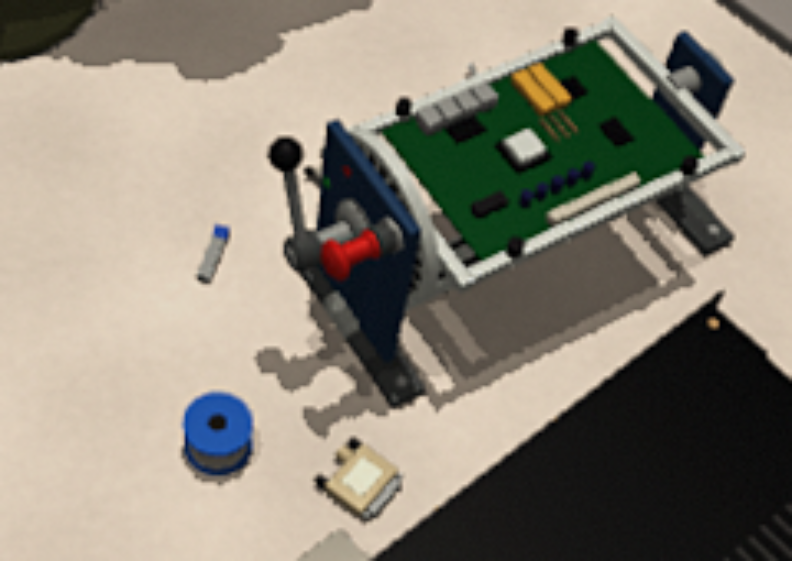

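View pics/t1.png

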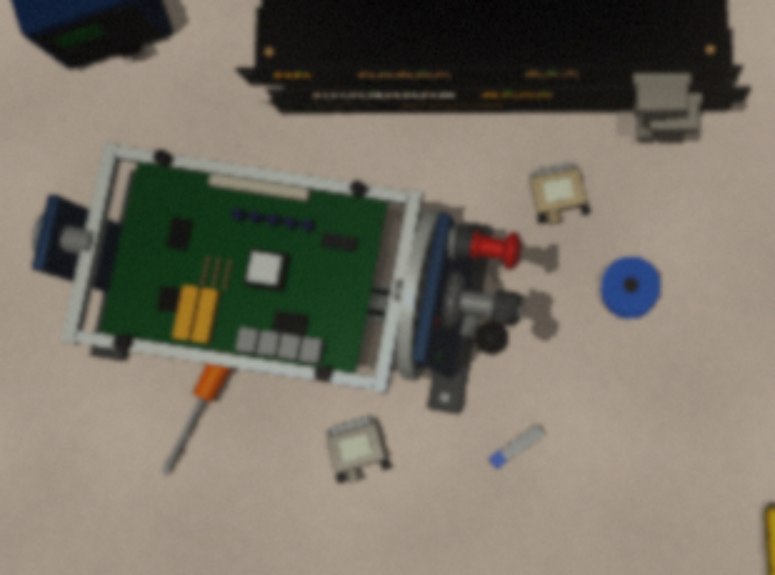

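The scene crop shows the lever raised with its ball at about (285,155). The red knob is at (350,250), and the space above both is clear. In the top crop the holder is yawed about -9.5°, with the headstock cheek near (0.574, 0.026) and the knob at (495,250). I'll refine the yaw using the board, then push the ball down from above with shut fingers.

```bash
python3 - <<'E'
from h import *
b=cv2.imread("pics/top0.png");d=np.load("top.npy");yy,xx=np.mgrid[:420,:560];px=np.c_[xx.ravel(),yy.ravel()]
P=w("top",d,px)
hsv=cv2.cvtColor(b,cv2.COLOR_BGR2HSV)
m=((hsv[...,0]>45)&(hsv[...,0]<80)&(hsv[...,1]>100)).ravel()&(d.ravel()>0)&(abs(P[:,2]-.152)<.01)&(P[:,1]>-.05)
r=cv2.minAreaRect((P[m][:,:2]*1000).astype(np.float32));print("board",r)
r0=((hsv[...,0]<8)|(hsv[...,0]>172))&(hsv[...,1]>150)
m=r0.ravel()&(d.ravel()>0)&(P[:,2]>.15)&(P[:,1]>-.2)&(P[:,1]<.02)&(P[:,0]>.5)
Q=P[m];print("red",len(Q),Q.min(0),Q.max(0),Q.mean(0))
u=np.array([.986,-.165]);o=np.array([.5742,.0259])
h=(Q[:,:2]-o)@np.array([[.986,.165],[-.165,.986]])
print("red in holder",h.min(0),h.max(0)); 
hh=vision.camera_info("wrist")["hand_eye"];print(np.array(hh).round(3))
yaw=np.deg2rad(-9.5)
hx=np.array([np.cos(yaw),np.sin(yaw),0])
for s in(1,-1):
    y=s*hx;z=np.array([0,0,-1.]);R=np.c_[np.cross(y,z),y,z]
    for p in([.56,-.03,.32],[.5,-.02,.17],[.61,-.025,.176]): 
        q=ctrl.ik(p,mq(R));print(s,p,None if q is None else np.round(q,2))
    y=s*np.array([-hx[1],hx[0],0]);R=np.c_[np.cross(y,z),y,z];q=ctrl.ik([.5,-.02,.17],mq(R));print("ycl",s,None if q is None else np.round(q,2))
E
```

```text
board ((606.7716064453125, 205.56625366210938), (233.7390899658203, 158.41461181640625), 80.72569274902344)
red 178 [ 0.59440317 -0.04614019  0.19182539] [ 0.62385358 -0.0036212   0.21373656] [ 0.61001145 -0.026414    0.20455584]
red in holder [ 0.03055724 -0.06559316] [ 0.05711651 -0.02351759]
[[-0.001 -0.95  -0.313  0.081]
 [ 1.    -0.    -0.001  0.   ]
 [ 0.001 -0.313  0.95  -0.143]
 [ 0.     0.     0.     1.   ]]
1 [0.56, -0.03, 0.32] [-0.3   0.37  0.47  1.52 -0.17  1.29  0.02]
1 [0.5, -0.02, 0.17] [-0.27  0.4   0.37  1.92 -0.19  0.86  0.03]
1 [0.61, -0.025, 0.176] [-0.24  0.56  0.39  1.63 -0.24  1.01  0.06]
ycl 1 [-0.11  0.38  0.14  1.92 -0.07  0.85  1.47]
-1 [0.56, -0.03, 0.32] [ 0.72  0.55 -1.22  1.51  0.52  1.45  2.45]
-1 [0.5, -0.02, 0.17] [ 0.17  0.38 -0.25  1.91  0.12  0.86  2.83]
-1 [0.61, -0.025, 0.176] [ 0.21  0.54 -0.34  1.62  0.21  1.02  2.78]
ycl -1 [-0.52  0.47  0.76  1.92 -0.41  0.91 -1.3 ]
```

```bash
cat >> h.py <<'E'
yaw=np.deg2rad(-9.4);O=np.array([.5745,.0255,0]);H=Rn.from_euler("z",yaw).as_matrix()
def hw(x,y,z): return O+H@np.array([x,y,z])/1000   # holder mm -> world m
def toh(p): return (H.T@(np.array(p)-O))*1000
QD=mq(np.c_[H[:,1],H[:,0],[0,0,-1.]])   # tool down, closes along holder x
E
python3 - <<'E'
from h import *
p=get_state()["tcp_pos"]
ctrl.movel([p[0],p[1],.33],max_speed=.25)
ctrl.close_gripper(20)
ctrl.movep(hw(10,-60,310),QD)
ctrl.movel(hw(10,-60,240),max_speed=.15)
print(get_state()["time"],toh(get_state()["tcp_pos"]),get_state()["contact_force"])
im,_=vision.grab_frame("scene");cv2.imwrite("pics/s2.png",cv2.resize(im[100:270,210:450],None,fx=3.3,fy=3.3))
E
```

```text
5.15 [ 10.37177925 -59.86450351 240.57707891] [-0.40542477 -0.34728098  0.10913284]
```

View pics/s2.png

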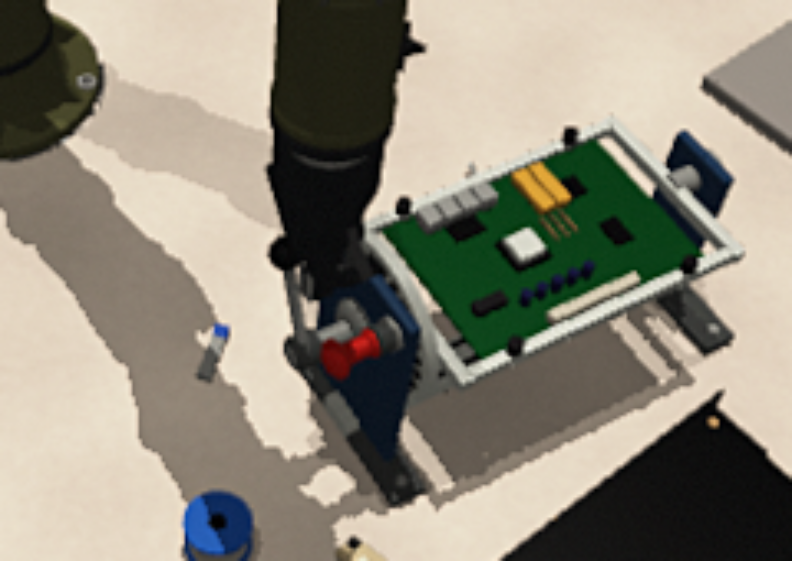

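The shut fingers stand beside the ball, with the ball at about (283,252) and the tip near (325,290). I'll check the alignment by projecting both points, then push along the arc.

```bash
python3 - <<'E'
from h import *
f=lambda X:((proj("scene",X)[0]-[210,100])*3.3).round(0)
for t in(1.0,1.15,1.25):print(t,"ball exp",f(hw(-95*np.cos(t),-60,150+95*np.sin(t))))
print("tip exp",f(get_state()["tcp_pos"]))
fmax=0
for t in np.r_[np.arange(1.3,.1,-.15),.08]:
    bx,bz=-95*np.cos(t),150+95*np.sin(t)
    ctrl.movel(hw(bx+14*np.sin(t)+13*min(1,t/.5),-60,bz+14*np.cos(t)-6*np.sin(t)),max_speed=.08)
    F=np.array(get_state()["contact_force"]);print(round(t,2),F.round(1))
    if np.linalg.norm(F)>15: break
print(get_state()["time"],toh(get_state()["tcp_pos"]))
im,_=vision.grab_frame("scene");cv2.imwrite("pics/s3.png",cv2.resize(im[100:270,210:450],None,fx=3.3,fy=3.3))
for r in models.recognise("scene","lever_ball")[:2]:print(r)
print("level ball px",proj("scene",hw(-95,-60,150)))
E
```

```text
1.0 ball exp [272. 245.]
1.15 ball exp [280. 250.]
1.25 ball exp [286. 255.]
tip exp [313. 291.]
1.3 [ 0.  -0.3 -0.1]
1.15 [ 0.3  1.2 -0.5]
1.0 [-0.3  0.2  0.8]
0.85 [-0.6  0.1 -0.5]
0.7 [ 0.1 -1.1 -0.7]
0.55 [-0.4 -0.5  0. ]
0.4 [ 0.3 -0.2  1. ]
0.25 [ 0.6 -0.2  0.5]
0.08 [0.4 0.5 0.5]
8.1417 [-91.80435486 -60.00490896 171.01917585]
{'point': [297.3, 195.4], 'p': 0.68}
level ball px [[284.06937212 181.55355085]]
```

View pics/s3.png

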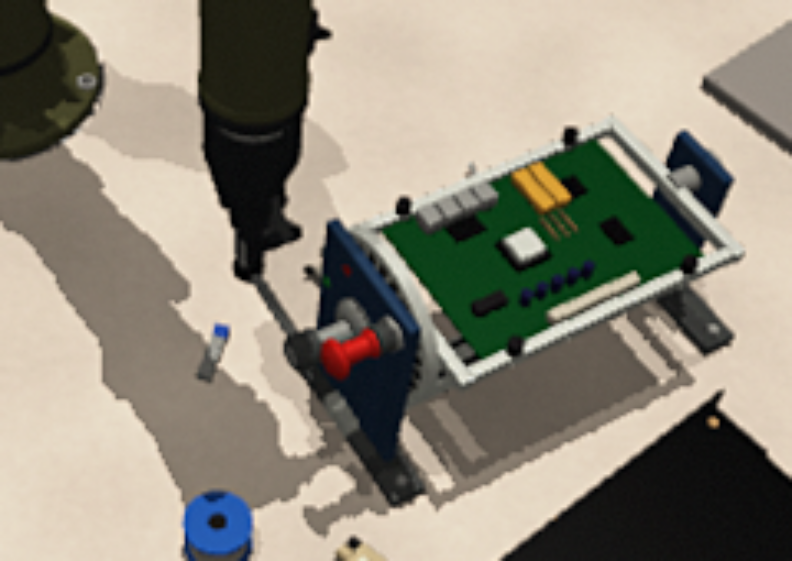

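The ball now sits under the fingertips at about (246,268), against a predicted level position of (244,269). I'll retreat straight up, go above the knob with the fingers open, and verify both.

```bash
python3 - <<'E'
from h import *
ctrl.movel(hw(-92,-60,300),max_speed=.2)
ctrl.movel(hw(45,-42,300),max_speed=.2)
ctrl.ungrasp()
for c in("scene","top"):
    im,d=vision.grab_frame(c)
    if c=="scene":cv2.imwrite("pics/s4.png",cv2.resize(im[100:270,210:450],None,fx=3.3,fy=3.3))
    for t in(-.15,0,.15):print(c,t,proj(c,hw(-95*np.cos(t),-60,150+95*np.sin(t))).round(1))
    for r in models.masks_of(c,"lever_ball")[:2]:
        px=np.argwhere(r["mask"])[:,::-1];px=px[d[px[:,1],px[:,0]]>0]
        print(r["p"],r["point"],len(px),toh(np.median(w(c,d,px),0)))
im,d=vision.grab_frame("wrist");cv2.imwrite("pics/w1.png",im)
for r in models.recognise("wrist","plunger_knob")[:2]:print(r)
s=get_state();print(s["time"],toh(s["tcp_pos"]),s["width"])
i=vision.camera_info("wrist");K=np.array(i["mtx"]);X=np.linalg.inv(np.array(i["hand_eye"]))
w_,x,y,z=s["eef_rot"];R=Rn.from_quat([x,y,z,w_]).as_matrix()
def pw(P):
    t=R.T@(P-np.array(s["tcp_pos"]));c=X[:3,:3]@t+X[:3,3];th=np.arctan2(np.hypot(c[0],c[1]),c[2]);n=c[:2]/np.hypot(c[0],c[1])
    return (K[:2,2]+n*th*K[0,0]).round(1)
for n,P in(("waist",(45,-42,195)),("headfront top",(45,-67,212)),("waistend",(45,-55,204)),("waistin",(45,-29,204)),("ball",(-95,-60,150))):print(n,pw(hw(*P)))
E
```

```text
scene -0.15 [[284.2 184.9]]
scene 0 [[284.1 181.6]]
scene 0.15 [[284.3 178.7]]
0.49 [296.9, 198.0] 235 [-30.98234423 -57.89861015 161.35568864]
top -0.15 [[236.8 244.3]]
top 0 [[236.2 244.6]]
top 0.15 [[235.7 243.9]]
0.89 [238.4, 227.8] 434 [-44.12207617 -58.4570319  160.91130401]
{'point': [280.3, 215.5], 'p': 0.57}
10.9583 [ 45.02020149 -42.03624433 299.9805338 ] 0.08563182580940344
waist [281.4 205.2]
headfront top [281.5 242.5]
waistend [281.4 224.4]
waistin [281.4 192.7]
ball [143.2 208.5]
```

View pics/w1.png

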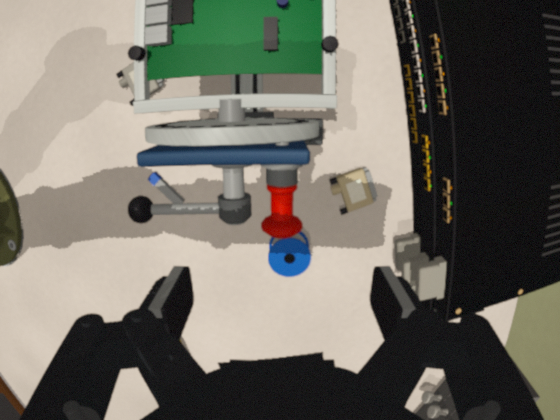

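View pics/s4.png

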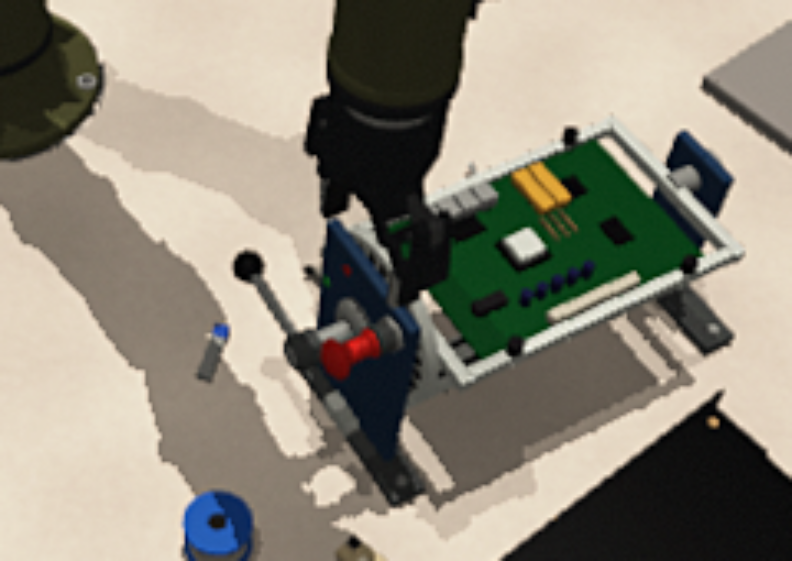

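The lever is level: the ball in the scene crop is at (248,266), about 0.05 rad, and in the wrist image at (140,209). The knob's red appears slightly nearer the cheek than predicted (waist starts at row 186, expected 193). I'll go lower and fit the silhouette.

```bash
cat > fit.py <<'E'
from h import *
from scipy.optimize import minimize
def pw(P,s):
    i=vision.camera_info("wrist");K=np.array(i["mtx"]);X=np.linalg.inv(np.array(i["hand_eye"]))
    w_,x,y,z=s["eef_rot"];R=Rn.from_quat([x,y,z,w_]).as_matrix()
    c=((P-np.array(s["tcp_pos"]))@R)@X[:3,:3].T+X[:3,3];h=np.hypot(c[:,0],c[:,1])
    return K[:2,2]+c[:,:2]/h[:,None]*np.arctan2(h,c[:,2])[:,None]*K[0,0]
def cyl(r,y0,y1,off):
    a=np.linspace(0,6.283,40);return np.array([hw(45+r*np.cos(t)+off[0],y+off[1],195+r*np.sin(t)) for y in(y0,y1) for t in a])
def render(s,off):
    m=np.zeros((420,560),np.uint8)
    for r,a,b in((9,-29,-55),(17,-55,-67)):
        h=cv2.convexHull(pw(cyl(r,a,b,off),s).astype(np.float32));cv2.fillConvexPoly(m,(h*16).astype(np.int32),1,shift=4)
    return m>0
def red(im):
    hsv=cv2.cvtColor(im,cv2.COLOR_BGR2HSV);m=((hsv[...,0]<8)|(hsv[...,0]>172))&(hsv[...,1]>150)&(hsv[...,2]>40)
    n=cv2.connectedComponentsWithStats(m.astype(np.uint8));k=min((k for k in range(1,n[0]) if n[2][k,4]>100),key=lambda k:np.hypot(*(n[3][k]-[281,205])));return n[1]==k
def fit():
    s=get_state();im,d=vision.grab_frame("wrist");m=red(im)
    best=max(((np.sum(m&render(s,(x,y)))/np.sum(m|render(s,(x,y))),x,y) for x in range(-6,7) for y in range(-8,9)))
    return s,im,m,best
E
python3 - <<'E'
from fit import *
s,im,m,b=fit();print("high",b,m.sum())
ctrl.movel(hw(45,-42,245),max_speed=.15)
s,im,m,b=fit();print("low",b,m.sum(),get_state()["time"])
o=im.copy();c,_=cv2.findContours(render(s,b[1:]).astype(np.uint8),0,2);cv2.drawContours(o,c,-1,(0,255,0),1)
c,_=cv2.findContours(render(s,(0,0)).astype(np.uint8),0,2);cv2.drawContours(o,c,-1,(255,255,0),1)
ys,xs=np.where(m);cv2.imwrite("pics/w2.png",cv2.resize(o[ys.min()-60:ys.max()+60,xs.min()-80:xs.max()+80],None,fx=3,fy=3))
E
```

```text
high (np.float64(0.7647058823529411), 1, 4) 1391
low (np.float64(0.7415528396836808), 0, 3) 2112 11.575
```

View pics/w2.png

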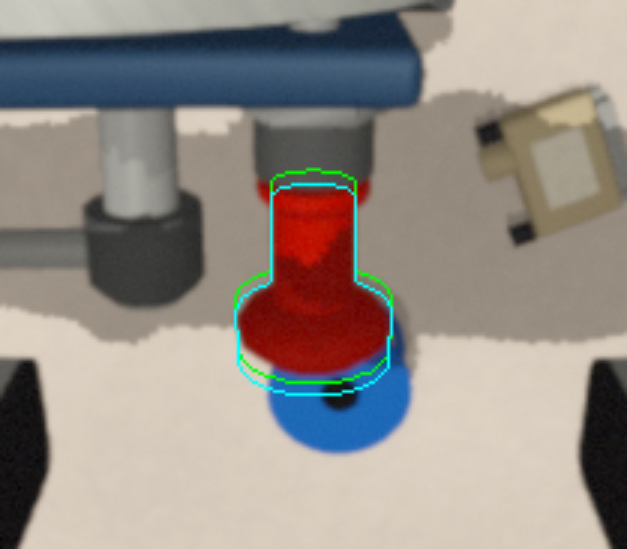

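The wrist crop shows the knob laterally centred, with its waist between the red flange (row ~203) and the head (row ~287). The unshifted pose (cyan) fits and the dome is simply rounder than my model. The usable gap is centred near y = -42.5 to -43, so I'll descend and grip there.

```bash
python3 - <<'E'
from h import *
ctrl.movel(hw(45,-42.7,176.5),max_speed=.1)
F=np.array(get_state()["contact_force"]);print(F.round(1))
ctrl.close_gripper(30)
s=get_state();print(s["time"],toh(s["tcp_pos"]),s["width"],s["gripper_force"],np.round(s["contact_force"],1))
im,_=vision.grab_frame("wrist");cv2.imwrite("pics/w3.png",im[60:400,100:460])
E
```

```text
[0.  0.  0.7]
13.0333 [ 45.13152322 -42.694885   176.71351368] 0.016885607806339818 29.2968687415123 [0.6 0.4 1.7]
```

View pics/w3.png

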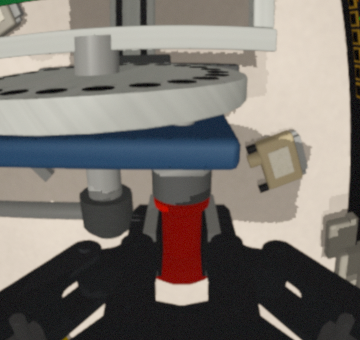

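The fingers have closed on the waist: width is 17 mm and the red neck sits between the pads at about (182,240). Now I'll tighten and pull outward in steps, watching the force.

```bash
python3 - <<'E'
from h import *
ctrl.close_gripper(60)
for k in(4,8,12,14,16,18):
    ctrl.movel(hw(45,-42.7-k,176.5),max_speed=.04)
    s=get_state();f=H.T@np.array(s["contact_force"]);print(k,toh(s["tcp_pos"]).round(1),f.round(1),round(s["width"],4))
    if f[1]>30: break
ctrl.pause(.5);s=get_state();print(s["time"],toh(s["tcp_pos"]).round(1),(H.T@np.array(s["contact_force"])).round(1))
im,d=vision.grab_frame("wrist");cv2.imwrite("pics/w4.png",im)
im,_=vision.grab_frame("scene");cv2.imwrite("pics/s5.png",cv2.resize(im[100:270,210:450],None,fx=3.3,fy=3.3))
E
```

```text
4 [ 45.2 -44.9 176.7] [-0.4  6.4  3.1] 0.0163
8 [ 45.2 -48.2 176.7] [-0.7  7.8  3.9] 0.0163
12 [ 45.1 -51.5 176.7] [-0.6  8.1  4.9] 0.0161
14 [ 45.2 -53.  176.7] [0.2 8.9 5.3] 0.0158
16 [ 45.2 -54.6 176.7] [-1.1 10.1  4.6] 0.0161
18 [ 45.2 -56.3 176.7] [ 0.1 11.3  4.5] 0.0161
15.3 [ 45.2 -56.2 176.7] [-0.4 10.3  4.7]
```

View pics/w4.png

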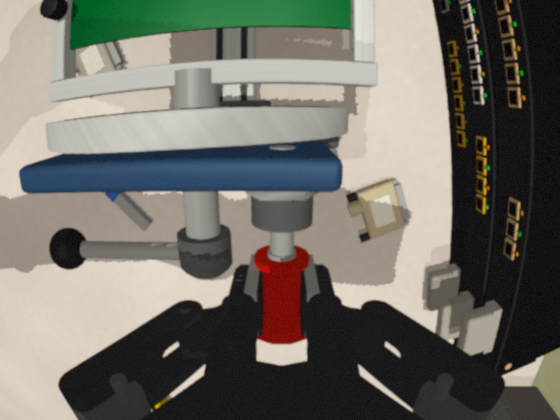

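View pics/s5.png

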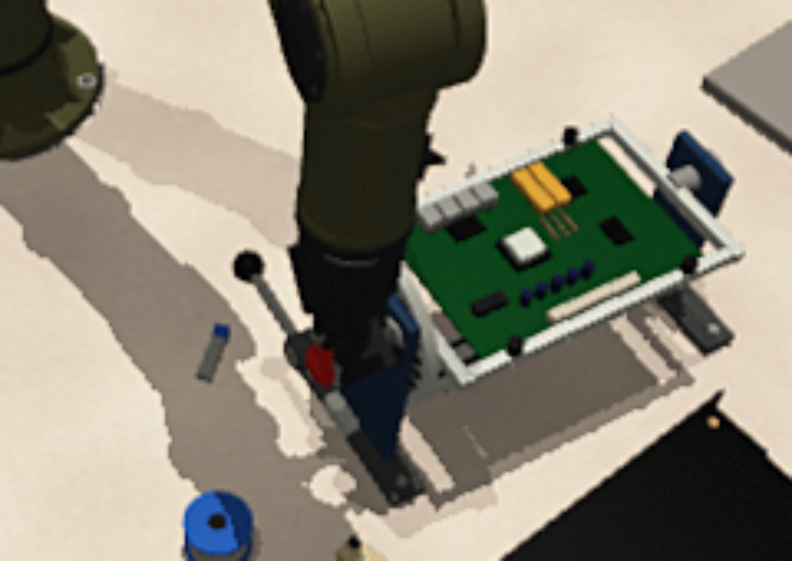

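The plunger is out about 13 mm: the shaft shows at (282,245), the lever is still level and the board flat. The arm yields under the spring, so I'll keep pulling until the position stalls at the stop.

```bash
python3 - <<'E'
from h import *
p0=None
for k in range(20,31,2):
    ctrl.movel(hw(45,-42.7-k,176.5),max_speed=.03);ctrl.pause(.2)
    s=get_state();f=H.T@np.array(s["contact_force"]);p=toh(s["tcp_pos"]);print(k,p.round(1),f.round(1),round(s["width"],4))
    if f[1]>21 : break
ctrl.pause(1.5);s=get_state();print(s["time"],toh(s["tcp_pos"]).round(2),(H.T@np.array(s["contact_force"])).round(1),s["gripper_force"])
im,d=vision.grab_frame("wrist");cv2.imwrite("pics/w5.png",im)
E
```

```text
20 [ 45.2 -57.7 176.7] [-0.7 11.5  4.9] 0.0162
22 [ 45.2 -57.7 176.7] [-0.5 15.9  5.6] 0.0163
24 [ 45.2 -57.7 176.6] [ 0.1 20.6  5.3] 0.0163
26 [ 45.2 -57.7 176.7] [-0.5 25.3  5.4] 0.0162
18.7 [ 45.22 -57.74 176.63] [-0.9 24.2  5.5] 63.779884837567806
```

View pics/w5.png

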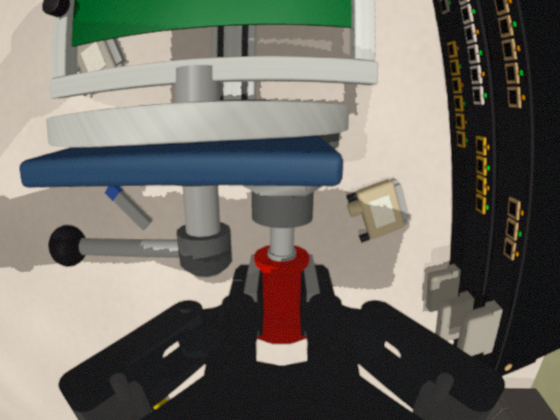

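The TCP stalled at exactly 15.0 mm while the force kept rising to 24 N, and 1.5 s later it had not crept. So the plunger is at its stop, with the lever level (ball at (67,245)) and the board flat.

```bash
python3 -c "
from h import *
print(ticket.close_job())"
```

```text
the job is handed in; nothing more can be done
None
```

The job is handed in: the clamp lever is down level at about 0.05 rad and the red plunger is held back at its 15 mm stop with about 24 N of pull. The board looked flat in the last camera view, and nothing loose on the bench was touched; the judge's verdict was not shown.

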